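Unclamp a sensor body and show its underside to the inspection camera

TASK

The round sensor body clamped in the assembly nest is due for inspection: swing the clamp strap aside by its knob (about a quarter turn, so that it stays clear of the part), lift the sensor body out of the nest, and present its flat underside to the inspection camera: square to the lens, centred on the lens axis, with the underside about 70 mm in front of the lens. Finish while holding it still there in the gripper, free in the air; do not bump the camera and leave the spare sensors and tools on the mat where they are.

Things in the scene. Friction and masses are not known exactly. Their poses are not given: they have to be found in the camera images.
- part_center (a point): Centre of the sensor body in the nest: a light-grey turned disc, 30 to 45 g, 13 mm high, flange 38 mm in diameter at the bottom (grip the flange's edge), a smaller hub with short pins on top. The point lies 6.5 mm above its flat underside; z points from the underside up through the hub; it may lie at any angle about z. It starts seated in the nest, underside 24 mm above the work surface.
- nest: Assembly nest, fixed to the bench: aluminium base plate 136 (x) x 84 (y) x 12 mm, origin under its centre on the work surface. At its centre the raised seat with the sensor body. Beside the seat, along the nest's +y and -y, it is open down to the plate: only there can the flange be gripped, the fingers closing along the nest's y axis. Behind, at x = +42 mm, the clamp's hinge pillar.
- nest_seat (a point): Centre of the nest's round seat, 24 mm above the work surface. The seat is 28 mm in diameter (36 mm at its foot, below 18 mm), so the flange overhangs it by 5 mm all round. Four dowels, 6 mm thick, stand 6.5 mm above the seat round the flange with 1.3 mm play, at 30, 150, 210 and 330 degrees from the nest's x axis: lift the part straight up out of them.
- clamp (a joint): Clamp strap, dark steel bar 18 mm wide, top 43.5 mm above the work surface, that swings level about the hinge pillar. 0: points along the nest's -x over the part and blocks it; grows clockwise seen from above, the knob going to the nest's +y side; stop at 1.75 rad. Starts at 0 to 0.12. Stays where left; about 1 N at the knob moves it. From 1.4 rad on it leaves the fingers room at the part.
- clamp_knob (a point): Black round upright hand knob on the free end of the strap, 18 mm in diameter, its thick part 51 to 74 mm above the work surface, to be gripped from above. The point is on its axis, 63.5 mm above the work surface and 78 mm from the hinge axis; its x axis points along the strap to the hinge.
- clamp_hinge (a point): Point on the clamp's vertical hinge axis, 63.5 mm above the work surface, 42 mm along the nest's x axis from its centre. The pillar with its screw is 52 mm high, 24 mm in diameter.
- lens: Inspection camera's head: aluminium barrel 31 mm thick ending in a black ring light, 50 mm in diameter, lens in the middle. Origin: centre of the lens' front face, 125 mm above the work surface; z is the lens axis, pointing out of the lens, upward, leaning 25 degrees from vertical toward the camera's front (-x side). The underside of the part belongs 70 mm along z from here, facing the lens.
- camera: The inspection camera: grey stand (base 104 x 84 mm, post behind the barrel up to 98 mm high) bolted to the bench, with the head; origin on the work surface 12 mm behind (its +x) the point below the lens.
- spare_a: A spare sensor body like the one in the nest, loose on the mat at the back; origin under its centre. Leave it.
- spare_b: Another spare sensor body, loose on the mat at the front edge; origin under its centre. Leave it.
- driver: Small screwdriver with a green handle, 137 x 22 x 23 mm, loose at the front edge. Leave it.
- pliers: Small pliers with blue grips, 129 x 50 x 12 mm, loose at the front edge. Leave them.
- tape: Roll of amber tape, 60 mm in diameter and 12 mm high, loose on the mat. Leave it.
- part: The same sensor body as part_center; origin at the centre of its underside.

How it is judged:
By the outcome, as a careful person would: the job done as asked, in the order asked, and still so for the second after the job is handed in, while the arm keeps its last pose, push and grip.
It also fails if it takes over 51 s, if anything falls off the work surface, if the arm or the gripper's body presses on something with over 40 N, if the wrist force passes 120 N, or if a joint passes its speed limit or range.

ROBOT

A 7-joint arm with a two-finger parallel gripper is mounted at the origin on a cart in front of the work surface, level with it; the furniture and walls round the work are solid. World frame = base frame: x ahead of the robot, y to its left, z up, the work surface at z = 0. Lengths are in m, angles in rad, forces in N, time in s.
With the tool pointing down it reaches from about 0.425 to 0.975 m from the base axis. Payload 16.7 kg.
Tool frame: the origin (TCP) lies on the mounting face of the last link; the fingertips stand 173 mm ahead of it and the grasp point (between the pads) lies 155 mm ahead of it; z points along the fingers, y is the line along which they close (so a half turn about z gives the same grasp; the last joint's range is limited). The gripper opens to 85 mm and grips with 20 to 120 N. Pads are 22 mm wide; open, the fingers measure 114 mm over their backs; the gripper's body (76 mm by 85 mm) begins 54 mm behind the grasp point. The pads swing forward as they close: fully open they stand 13 mm farther back than shut.
Start: joints at [-1.383, 0.426, 0.074, 1.606, -0.034, 1.111, -0.067], TCP at [0.224, 0.637, 0.405] pointing down, gripper open.
Joint ranges: [-2.85, 2.85], [-0.5, 2.14], [-1.23, 1.37], [0.21, 2.46], [-1.02, 4.16], [0.16, 2.05], [-2.73, 2.73]. Speed limits (rad/s): [1.89, 1.89, 2.39, 2.39, 3.01, 3.01, 3.01].

INTERFACE

Orientations are given as a 3x3 rotation matrix whose columns are the frame's x, y, z axes.
In Python, from rig import r gives the robot as it stands.
- The arm moves only by the shell command python3 -m handwheel 'ROWS' [FORCE]. ROWS is JSON, a list of rows, each an object of numbers: "gripper": the opening in per cent of the stroke, from 0 (shut) to 100 (fully open); "tx", "ty", "tz": the shift along the tool's x, y, z in mm; "yaw": the turn about the tool's z in degrees. In form: [{"gripper": .., "tx": .., "ty": .., "tz": .., "yaw": ..}, ...]. A call has 1 to 10 rows; each row shifts and turns the commanded pose from where the row before left it, along the tool's axes as they then stand; what a row does not reach is not made up. A row lasts 1/8 s, in which the tool goes at most 62.5 mm and 10.7 degrees, less where a joint would pass 70% of its speed; a pose out of reach is approached as far as the arm can. A call with a gripper value outside its range is refused whole. The fingers move at their own pace and stop on an object; FORCE is the grip in N (left out, the last holds). Time passes only in rows, so rows that do not move let the fingers close. It gives the time, the measured TCP pose, the force, the opening and the grip force at its end, in the units of the state.
- r.get_obs(): the state, without advancing time (a new reading comes with each control period).
- r.snapshot(name): name is "scene" or "top" or "wrist"; returns the picture (400x640x3 uint8, red, green, blue); there is no depth.
- r.get_calibration(name): a dict with "fx", "fy", "cx", "cy" (pixels), "eye" and "attitude" of the camera in the world; the wrist camera has in their place "mount" (4x4, takes a point from camera to tool coordinates, whose origin is the TCP and whose axes are the flange's). Camera axes: x right, y up, looking along -z (the intrinsics and any distortion apply to the point x, -y, -z); pixel columns grow to the right and rows downward; lengths in m; the calibration is good to about 2 mm. A picture is of the moment at which its call begins: read the wrist's pose just before it. get_calibration takes no time and is no camera call.
- r.finish_job(): hands the job in; it is judged then, once.
The state is a dict: "t": time; "joints": joint angles; "joint_velocities": joint speeds; "tau": joint torques, N m; "tcp_pos": TCP position; "orientation": TCP orientation; "wrist_force": force on the tool from outside, world axes, zero at the start; "torque": the same for the moment, N m; "width": opening from 0.0 (shut) to 1.0 (fully open); "grasp_force": force on a finger pad.
Only numpy, scipy, OpenCV 4.12 (cv2) and the standard library are available. Lean on these libraries where they do the work, as an engineer would, in place of code of your own. Each camera call takes 0.05 s, during which the arm holds its last target. There are 200 camera calls.

## Working session

There is one attempt and no reset: what is moved stays moved. The work goes in short steps, Python scripts to look and compute and a shell command to move; the robot and the scene stay as the last step left them, time stands still between calls to the robot, and variables do not carry over. Pictures are saved under pics/ and viewed, at most 10 in all, crops included, and the job is handed in when it is done.

```bash
ls; mkdir -p pics; python3 - <<'E'
from rig import r
import cv2,numpy as np
o=r.get_obs();print(o['t'],o['tcp_pos'],o['orientation'],o['width'])
for n in ("scene","top","wrist"):
    c=r.get_calibration(n);print(n,{k:np.round(v,4).tolist() for k,v in c.items()})
    cv2.imwrite(f"pics/{n}0.png",r.snapshot(n)[:,:,::-1])
E
```

```text
pics
0.0 [0.22365681 0.63666643 0.40399151] [[-9.43469084e-01  3.31460340e-01 -3.61333500e-04]
 [ 3.31460528e-01  9.43468252e-01 -1.25499341e-03]
 [-7.50738563e-05 -1.30381528e-03 -9.99999147e-01]] 1.0013487991761507
scene {'fx': 458.7705, 'fy': 458.7705, 'cx': 324.417, 'cy': 200.6359, 'eye': [0.7039, 0.5792, 0.5823], 'attitude': [[-0.9742, -0.1397, 0.1775], [0.2245, -0.5128, 0.8287], [-0.0248, 0.8471, 0.5309]]}
top {'fx': 468.7265, 'fy': 468.7265, 'cx': 323.7264, 'cy': 199.4918, 'eye': [0.3626, -0.1592, 0.9417], 'attitude': [[-0.0093, 0.9797, -0.2002], [-0.9999, -0.0078, 0.0083], [0.0065, 0.2003, 0.9797]]}
wrist {'fx': 350.7858, 'fy': 350.7858, 'cx': 321.8149, 'cy': 197.6323, 'mount': [[0.001, 0.9465, 0.3228, 0.0832], [1.0, -0.0013, 0.0009, -0.0002], [0.0012, 0.3228, -0.9465, 0.0306], [0.0, 0.0, 0.0, 1.0]]}
```

View pics/scene0.png

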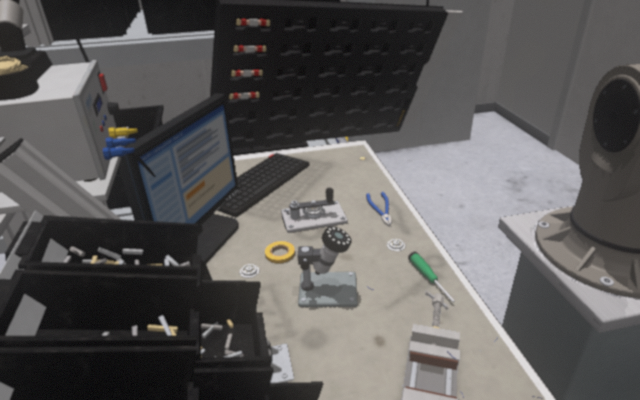

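View pics/top0.png

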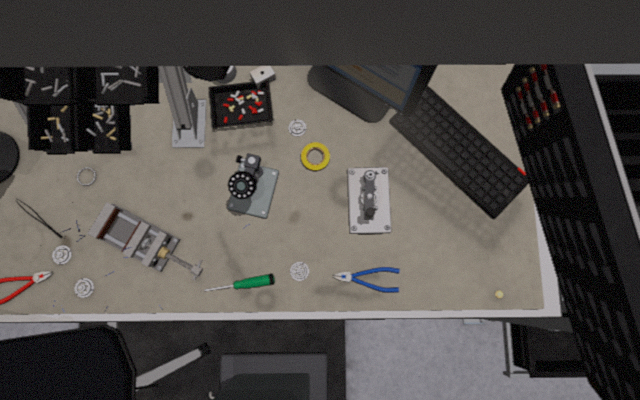

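The scene view shows the nest at about (313,213), the inspection lens at (337,239). In the top view the nest plate centre is at (369,200), hinge (371,175), knob about (367,214) and lens (242,185). I'll enlarge these areas in one composite.

```bash
python3 - <<'E'
import cv2,numpy as np
s=cv2.imread("pics/scene0.png");t=cv2.imread("pics/top0.png")
def c(im,x,y,w,h,W,H):
    o=cv2.resize(im[y:y+h,x:x+w],(W,H),interpolation=cv2.INTER_CUBIC)
    f=W/w
    for X in range((x//10+1)*10,x+w,10): cv2.putText(o,str(X),(int((X-x)*f)-8,8),0,.3,(0,0,255));cv2.line(o,(int((X-x+.5)*f),10),(int((X-x+.5)*f),16),(0,0,255))
    for Y in range((y//10+1)*10,y+h,10): cv2.putText(o,str(Y),(0,int((Y-y)*f)+3),0,.3,(0,0,255));cv2.line(o,(20,int((Y-y+.5)*f)),(26,int((Y-y+.5)*f)),(0,0,255))
    return o
a=np.hstack([c(t,335,160,66,50*80//66//1,400,364)[:300] if 0 else c(t,329,162,80,75,400,375)[:,:], c(s,275,182,80,75,400,375)])
b=np.hstack([c(t,215,148,80,45,400,225), c(s,295,220,80,45,400,225)])
b=np.hstack([c(t,215,148,80,45,400,225), c(s,295,220,80,45,400,225)])
cv2.imwrite("pics/comp.png",np.vstack([a,b]))
E
```

```text
(no output)
```

View pics/comp.png

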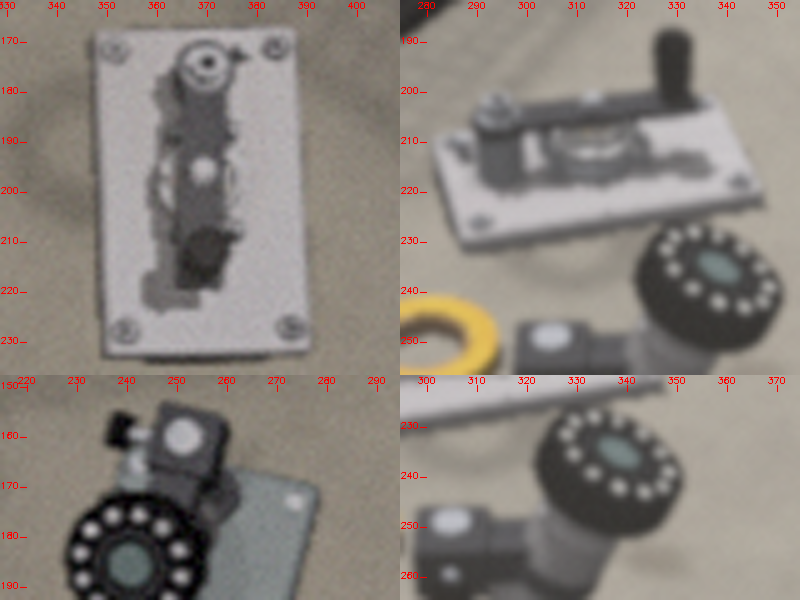

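The composite gives these pixels:

| Item | Top view | Scene view |
|---|---|---|
| Knob | around (369,212) | top (329.6,189) |
| Hinge | (370,174) | – |
| Lens | (240.6,186) | (339,235.4) |

The moves only offer shifts and yaw, so I'll check the usage text before planning the tilt.

```bash
python3 -m handwheel --help 2>&1 | head -30
cat > h.py <<'E'
from rig import r
import numpy as np,cv2
from scipy.optimize import least_squares
def fixed(n):
    c=r.get_calibration(n);return c,np.array(c['attitude']),np.array(c['eye'])
def wrist(o):
    c=r.get_calibration('wrist');M=np.array(c['mount']);R=np.array(o['orientation'])
    return c,R@M[:3,:3],np.array(o['tcp_pos'])+R@M[:3,3]
def ray(cam,uv):
    c,R,e=cam;d=R@np.array([(uv[0]-c['cx'])/c['fx'],-(uv[1]-c['cy'])/c['fy'],-1]);return e,d/np.linalg.norm(d)
def atz(cam,uv,z):
    e,d=ray(cam,uv);return e+d*(z-e[2])/d[2]
def tri(*obs):
    A=0;b=0;L=[]
    for cam,uv in obs:
        e,d=ray(cam,uv);P=np.eye(3)-np.outer(d,d);A=A+P;b=b+P@e;L.append((e,P))
    x=np.linalg.solve(A,b);return x,[round(1e3*np.linalg.norm(P@(x-e)),1) for e,P in L]
def proj(cam,p):
    c,R,e=cam;q=R.T@(np.asarray(p)-e);return np.array([c['cx']+c['fx']*q[0]/-q[2],c['cy']-c['fy']*q[1]/-q[2]])
E
python3 - <<'E'
from h import *
np.set_printoptions(precision=4,suppress=True)
T=fixed('top');S=fixed('scene')
C=[(348.4,168.2),(388,168),(390.8,232),(349.8,233)]
p=[atz(T,c,.012) for c in C];print(np.array(p),np.mean(p,0))
Sc=[(361-275,0)]
# scene plate corners: left-front, right
q=[tri((T,a),(S,b)) for a,b in [((370,174.3),(294.5,202)),((371,208.5),(329.6,188)),((240.6,186),(339,235.4))]]
for x in q: print(x)
print(np.array([atz(S,c,.012) for c in [(287.5,229.5),(347.5,220.5)]]))
print(atz(T,(370.5,174.3),.052),atz(T,(371,209),.074),atz(T,(240.6,186),.125))
E
```

```text
invalid input: not JSON, or not a number
[[ 0.6177 -0.2183  0.012 ]
 [ 0.6176 -0.2997  0.012 ]
 [ 0.4852 -0.3004  0.012 ]
 [ 0.4839 -0.2184  0.012 ]] [ 0.5511 -0.2592  0.012 ]
(array([ 0.5922, -0.2572,  0.0545]), [np.float64(1.2), np.float64(1.2)])
(array([ 0.5171, -0.2533,  0.0807]), [np.float64(3.8), np.float64(3.8)])
(array([ 0.5537, -0.018 ,  0.128 ]), [np.float64(0.8), np.float64(0.8)])
[[ 0.6154 -0.2187  0.012 ]
 [ 0.4828 -0.2181  0.012 ]]
[ 0.5941 -0.2588  0.052 ] [ 0.5209 -0.2553  0.074 ] [ 0.5553 -0.0178  0.125 ]
```

Triangulation fits the text: nest centre about (0.551,-0.259) with yaw near 0, hinge (0.593,-0.258), knob about (0.518,-0.254), lens (0.554,-0.018,0.127). Setting out toward the nest, bowed away from the base.

```bash
python3 -m handwheel '[{"tx":-40,"ty":-30},{"tx":-40,"ty":-30},{"tx":-40,"ty":-30},{"tx":-40,"ty":-30},{"tx":-40,"ty":-30},{"tx":-40,"ty":-30},{"tx":-40,"ty":-30},{"tx":-40,"ty":-30}]'
python3 -m handwheel '[{"tx":-25,"ty":-50},{"tx":-25,"ty":-50},{"tx":-25,"ty":-50},{"tx":-25,"ty":-50},{"tx":-25,"ty":-50},{"tx":-25,"ty":-50},{"tx":-25,"ty":-50},{"tx":-25,"ty":-50},{"tx":-25,"ty":-50},{"tx":-25,"ty":-50}]'
python3 -m handwheel '[{"yaw":-9.7},{"yaw":-9.7},{"yaw":0}]'
python3 -c "
from rig import r;print(r.get_obs())"
```

```text
{'t': 0.15, 'joints': array([-1.38248596,  0.42660811,  0.07384228,  1.60647691, -0.03412882,
        1.11077111, -0.06708664]), 'joint_velocities': array([-1.27412118e-03, -1.82810006e-03, -1.56607679e-05, -2.70428600e-03,
        6.79690885e-04, -8.76866975e-04, -8.53633685e-04]), 'tau': array([ 5.32380072e-03, -9.50318813e+01,  3.76436770e+00, -4.63764346e+01,
        1.93848781e-02,  7.69100996e-03, -1.79186185e-05]), 'tcp_pos': array([0.22366103, 0.63671327, 0.40415029]), 'orientation': array([[-9.43476233e-01,  3.31440052e-01, -3.00140024e-04],
       [ 3.31440186e-01,  9.43475746e-01, -9.59503673e-04],
       [-3.48431147e-05, -1.00474738e-03, -9.99999495e-01]]), 'wrist_force': array([ 0.25023942, -0.03136355,  0.00350863]), 'torque': array([ 0.01390808, -0.0350525 ,  0.0149457 ]), 'grasp_force': 0.0, 'width': 0.999351737198713}validation failed for argument at $[0]...
validation failed for argument at $[0]...
validation failed for argument at $[0]...
```

Nothing moved: rows seem to need every field.

```bash
python3 -m handwheel '[{"gripper":100,"tx":-40,"ty":-30,"tz":0,"yaw":0},{"gripper":100,"tx":-40,"ty":-30,"tz":0,"yaw":0},{"gripper":100,"tx":-40,"ty":-30,"tz":0,"yaw":0},{"gripper":100,"tx":-40,"ty":-30,"tz":0,"yaw":0},{"gripper":100,"tx":-40,"ty":-30,"tz":0,"yaw":0},{"gripper":100,"tx":-40,"ty":-30,"tz":0,"yaw":0},{"gripper":100,"tx":-40,"ty":-30,"tz":0,"yaw":0},{"gripper":100,"tx":-40,"ty":-30,"tz":0,"yaw":0}]'
```

```text
t: 1.15
tcp_pos: [0.4467, 0.3028, 0.4047]
orientation: [[-0.944, 0.331, -0.0], [0.331, 0.944, 0.0], [0.0, -0.0, -1.0]]
wrist_force: [1.1, 1.3, 0.7]
width: 1.0
grasp_force: 0.0
```

```bash
python3 -m handwheel '[{"gripper":100,"tx":-25,"ty":-50,"tz":0,"yaw":0},{"gripper":100,"tx":-25,"ty":-50,"tz":0,"yaw":0},{"gripper":100,"tx":-25,"ty":-50,"tz":0,"yaw":0},{"gripper":100,"tx":-25,"ty":-50,"tz":0,"yaw":0},{"gripper":100,"tx":-25,"ty":-50,"tz":0,"yaw":0},{"gripper":100,"tx":-25,"ty":-50,"tz":0,"yaw":0},{"gripper":100,"tx":-25,"ty":-50,"tz":0,"yaw":0},{"gripper":100,"tx":-25,"ty":-50,"tz":0,"yaw":0},{"gripper":100,"tx":-25,"ty":-50,"tz":0,"yaw":0},{"gripper":100,"tx":-25,"ty":-50,"tz":0,"yaw":0}]'
python3 -m handwheel '[{"gripper":100,"tx":0,"ty":0,"tz":30,"yaw":-9.7},{"gripper":100,"tx":0,"ty":0,"tz":30,"yaw":-9.7},{"gripper":100,"tx":0,"ty":0,"tz":0,"yaw":0}]'
python3 - <<'E'
from h import *
o=r.get_obs();cv2.imwrite("pics/w1.png",r.snapshot('wrist')[:,:,::-1])
np.savez("w1.npz",R=o['orientation'],p=o['tcp_pos']);print(o['tcp_pos'],o['joints'])
W=wrist(o)
for n,p in dict(part=(.551,-.259,.037),hinge=(.593,-.259,.052),knob=(.518,-.254,.074)).items():print(n,proj(W,p).round(1))
E
```

```text
t: 2.4
tcp_pos: [0.5162, -0.2519, 0.4047]
orientation: [[-0.944, 0.331, 0.0], [0.331, 0.944, 0.0], [-0.0, 0.0, -1.0]]
wrist_force: [1.0, 0.4, 0.3]
width: 1.002
grasp_force: 0.0
t: 2.78
tcp_pos: [0.5155, -0.2502, 0.3431]
orientation: [[-1.0, 0.001, -0.004], [0.001, 1.0, 0.001], [0.004, 0.001, -1.0]]
wrist_force: [-0.5, -0.9, -0.9]
width: 1.001
grasp_force: 0.0
[ 0.51552782 -0.25017746  0.34306875] [-0.07793306  0.35933132  0.52005275  1.92132473 -0.22055777  0.92075033
  2.11992691]
part [311.6 226.5]
hinge [311.5 279. ]
knob [316.7 204.8]
```

View pics/w1.png

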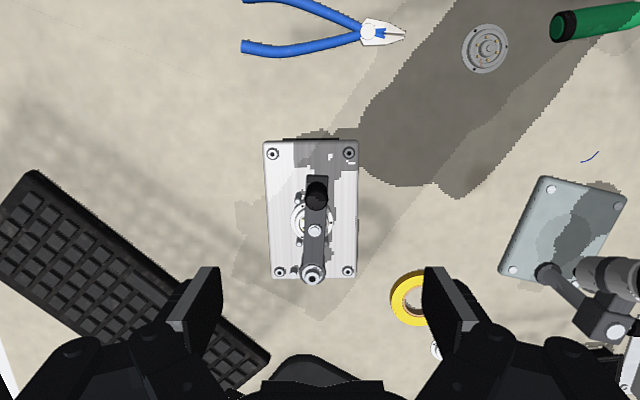

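The wrist view shows the knob top at (317,203), hinge screw at (312.5,273), plate corners (264,141) and (357,139). This agrees with the predicted points to a few mm, and the strap is near its zero position.

```bash
python3 - <<'E'
from h import *
np.set_printoptions(precision=4,suppress=True)
d=np.load("w1.npz");W=wrist(dict(orientation=d['R'],tcp_pos=d['p']));T=fixed('top')
print(atz(W,(317,203),.074),atz(W,(312.5,273),.052))
print(tri((T,(371,209)),(W,(317,203))),tri((T,(370.3,174.3)),(W,(312.5,273))))
print([atz(W,c,.012) for c in [(263.5,141),(357,139.5),(356.5,284),(270,281)]])
print([atz(W,c,.012) for c in [(272.5,154),(348.5,153.5),(348.5,271),(279,271)]])
E
```

```text
[ 0.5166 -0.2537  0.074 ] [ 0.5872 -0.2581  0.052 ]
(array([ 0.5227, -0.2554,  0.0596]), [np.float64(1.7), np.float64(1.7)]) (array([ 0.5987, -0.2596,  0.0331]), [np.float64(1.0), np.float64(1.0)])
[array([ 0.4821, -0.3003,  0.012 ]), array([ 0.4808, -0.2201,  0.012 ]), array([ 0.6233, -0.216 ,  0.012 ]), array([ 0.6199, -0.3012,  0.012 ])]
[array([ 0.4934, -0.2931,  0.012 ]), array([ 0.493 , -0.2271,  0.012 ]), array([ 0.6087, -0.2243,  0.012 ]), array([ 0.6088, -0.2919,  0.012 ])]
```

```bash
python3 -m handwheel '[{"gripper":60,"tx":0,"ty":-4,"tz":35,"yaw":0},{"gripper":60,"tx":0,"ty":0,"tz":35,"yaw":0},{"gripper":60,"tx":0,"ty":0,"tz":35,"yaw":0},{"gripper":60,"tx":0,"ty":0,"tz":17,"yaw":0},{"gripper":0,"tx":0,"ty":0,"tz":0,"yaw":0},{"gripper":0,"tx":0,"ty":0,"tz":0,"yaw":0},{"gripper":0,"tx":0,"ty":0,"tz":0,"yaw":0},{"gripper":0,"tx":0,"ty":0,"tz":0,"yaw":0},{"gripper":0,"tx":0,"ty":0,"tz":0,"yaw":0},{"gripper":0,"tx":0,"ty":0,"tz":0,"yaw":0}]' 20
```

```text
t: 4.08
tcp_pos: [0.5167, -0.2546, 0.224]
orientation: [[-1.0, -0.0, 0.002], [-0.0, 1.0, -0.0], [-0.002, -0.0, -1.0]]
wrist_force: [-1.3, 0.1, 9.1]
width: 0.196
grasp_force: 20.3
```

Knob gripped. Raise slightly (9 N upward suggests tip contact with the strap), then swing along the arc.

```bash
python3 -m handwheel '[{"gripper":0,"tx":0,"ty":0,"tz":-3,"yaw":0},{"gripper":0,"tx":-2,"ty":12,"tz":0,"yaw":0},{"gripper":0,"tx":-3.5,"ty":12,"tz":0,"yaw":0},{"gripper":0,"tx":-5,"ty":11,"tz":0,"yaw":0},{"gripper":0,"tx":-7,"ty":10,"tz":0,"yaw":0},{"gripper":0,"tx":-8.5,"ty":9,"tz":0,"yaw":0}]'
python3 -m handwheel '[{"gripper":0,"tx":-9.5,"ty":7.5,"tz":0,"yaw":0},{"gripper":0,"tx":-10.5,"ty":6,"tz":0,"yaw":0},{"gripper":0,"tx":-11.5,"ty":4,"tz":0,"yaw":0},{"gripper":0,"tx":-12,"ty":2,"tz":0,"yaw":0},{"gripper":0,"tx":-12,"ty":0.5,"tz":0,"yaw":0},{"gripper":0,"tx":0,"ty":0,"tz":0,"yaw":0}]'
```

```text
t: 4.82
tcp_pos: [0.5429, -0.1996, 0.226]
orientation: [[-1.0, -0.001, 0.0], [-0.001, 1.0, -0.0], [-0.0, -0.0, -1.0]]
wrist_force: [-3.1, -4.2, -0.7]
width: 0.196
grasp_force: 24.0
t: 5.58
tcp_pos: [0.5988, -0.1803, 0.2258]
orientation: [[-1.0, -0.001, 0.001], [-0.001, 1.0, -0.001], [-0.001, -0.001, -1.0]]
wrist_force: [-1.9, -4.3, 3.4]
width: 0.195
grasp_force: 22.9
```

```bash
python3 -m handwheel '[{"gripper":50,"tx":0,"ty":0,"tz":0,"yaw":0},{"gripper":50,"tx":0,"ty":0,"tz":0,"yaw":0},{"gripper":50,"tx":0,"ty":0,"tz":0,"yaw":0},{"gripper":70,"tx":0,"ty":0,"tz":-30,"yaw":0},{"gripper":70,"tx":0,"ty":0,"tz":-35,"yaw":0},{"gripper":70,"tx":24,"ty":-40,"tz":0,"yaw":0},{"gripper":70,"tx":24,"ty":-39,"tz":0,"yaw":0},{"gripper":70,"tx":0,"ty":0,"tz":0,"yaw":0},{"gripper":70,"tx":0,"ty":0,"tz":0,"yaw":0}]'
python3 - <<'E'
from h import *
o=r.get_obs();im=r.snapshot('wrist')[:,:,::-1];t=r.snapshot('top')[:,:,::-1];cv2.imwrite("pics/t2.png",t)
np.savez("w2.npz",R=o['orientation'],p=o['tcp_pos']);print(o['tcp_pos'])
W=wrist(o);T=fixed('top')
for n,p in dict(part=(.551,-.259,.037),hinge=(.593,-.259,.052),knob=(.598,-.181,.074)).items():print(n,proj(W,p).round(1),proj(T,p).round(1))
cv2.imwrite("pics/w2.png",im)
a=cv2.resize(im[100:350,150:470],(800,600)) if 0 else im
b=np.hstack([cv2.resize(t[150:240,325:415],(240,240),interpolation=2),cv2.resize(t[140:215,212:312],(320,240),interpolation=2)])
c=np.zeros((600,800,3),np.uint8);c[:360,:]=cv2.resize(im[80:368],(800,360)) if 0 else cv2.resize(im[60:348],(800,360));c[360:,:560]=b
cv2.imwrite("pics/c2.png",c)
E
```

```text
t: 6.7
tcp_pos: [0.55, -0.2589, 0.2908]
orientation: [[-1.0, -0.001, 0.0], [-0.001, 1.0, 0.0], [-0.0, 0.0, -1.0]]
wrist_force: [-0.6, 0.4, 0.5]
width: 0.7
grasp_force: 0.0
[ 0.54999808 -0.25888929  0.29078245]
part [322. 209.] [370.4 197.4]
hinge [321.9 274.8] [370.6 174.8]
knob [447.  300.8] [331.  169.7]
```

View pics/c2.png

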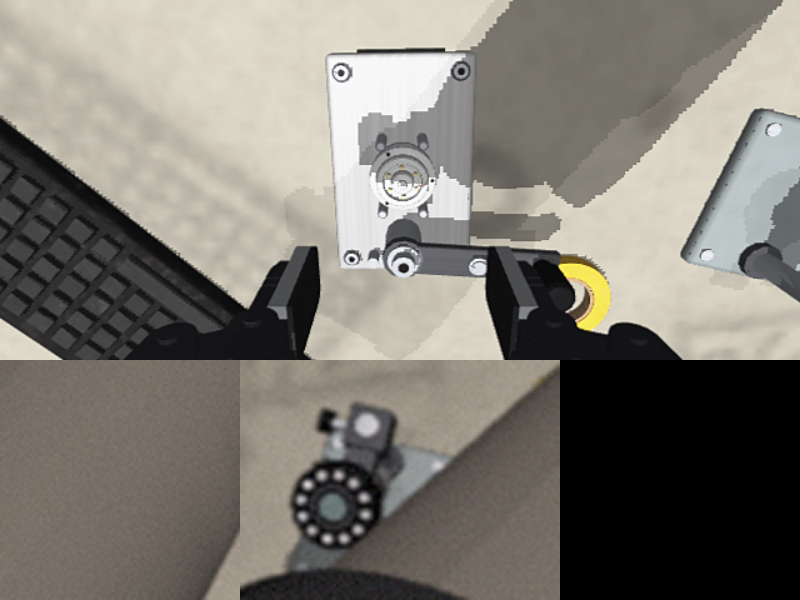

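The strap now points to +y, clear of the part. The hub is at about wrist pixel (322,205.6), so part centre is about (0.549,-0.2587). Descend and grip.

```bash
python3 -m handwheel '[{"gripper":70,"tx":1,"ty":0,"tz":35,"yaw":0},{"gripper":70,"tx":0,"ty":0,"tz":35,"yaw":0},{"gripper":70,"tx":0,"ty":0,"tz":25,"yaw":0},{"gripper":70,"tx":0,"ty":0,"tz":10,"yaw":0},{"gripper":20,"tx":0,"ty":0,"tz":0,"yaw":0},{"gripper":20,"tx":0,"ty":0,"tz":0,"yaw":0},{"gripper":20,"tx":0,"ty":0,"tz":0,"yaw":0},{"gripper":20,"tx":0,"ty":0,"tz":0,"yaw":0},{"gripper":20,"tx":0,"ty":0,"tz":0,"yaw":0}]' 20
```

```text
t: 7.92
tcp_pos: [0.549, -0.2592, 0.1863]
orientation: [[-1.0, -0.001, 0.001], [-0.001, 1.0, 0.0], [-0.001, 0.0, -1.0]]
wrist_force: [0.7, 2.9, 6.3]
width: 0.418
grasp_force: 20.7
```

Gripped. Lift straight up. To tilt the part 25° with a tool that can only point straight down, I'll pivot it in the pads: press its +x side on the two -x dowels, with the part centre 34.5 mm toward -x from the seat.

```bash
python3 -m handwheel '[{"gripper":20,"tx":0,"ty":0,"tz":-8,"yaw":0},{"gripper":20,"tx":0,"ty":0,"tz":-17,"yaw":0},{"gripper":20,"tx":17,"ty":0,"tz":0,"yaw":0},{"gripper":20,"tx":17.5,"ty":0,"tz":0,"yaw":0},{"gripper":20,"tx":0,"ty":0,"tz":0,"yaw":0}]'
python3 - <<'E'
from h import *
np.set_printoptions(precision=4,suppress=True)
o=r.get_obs();im=r.snapshot('wrist')[:,:,::-1]
print(o['tcp_pos'],o['joints'],o['width'],o['grasp_force'],o['wrist_force'])
cv2.imwrite("pics/w3.png",im);cv2.imwrite("pics/w3c.png",cv2.resize(im[200:400,200:440],(720,600),interpolation=2))
W=wrist(o);c=np.array(o['tcp_pos'])
for dx in(-.019,0,.019):print(dx,proj(W,c+[dx,0,-.1623]).round(1),proj(W,c+[dx,0,-.1583]).round(1))
d=np.load("w1.npz");W=wrist(dict(orientation=d['R'],tcp_pos=d['p']))
q=np.array([atz(W,u,.008) for u in[(541,177),(627,207),(498,275)]]);print(q,[np.degrees(np.arctan2(*(q[1]-q[0])[[0,1]])),np.degrees(np.arctan2(*(q[2]-q[0])[[1,0]]))],[np.linalg.norm(q[i]-q[0]) for i in(1,2)])
E
```

```text
t: 8.55
tcp_pos: [0.5121, -0.2595, 0.2106]
orientation: [[-1.0, 0.001, -0.001], [0.001, 1.0, 0.001], [0.001, 0.001, -1.0]]
wrist_force: [0.2, 1.3, -0.2]
width: 0.416
grasp_force: 20.1
[ 0.5121 -0.2595  0.2106] [ 0.0194  0.5507  0.434   1.9985 -0.3628  0.6687  2.2553] 0.41557506417435125 20.053518579807132 [ 0.2425  1.3304 -0.2342]
-0.019 [322.2 242.4] [322.2 246.7]
0 [322.1 282.2] [322.1 287.4]
0.019 [322.1 318.9] [322.1 324.9]
[[ 0.5151 -0.0532  0.008 ]
 [ 0.5438  0.0321  0.008 ]
 [ 0.6155 -0.0757  0.008 ]] [np.float64(18.58332348619), np.float64(-12.642228762716607)] [np.float64(0.08997986485392241), np.float64(0.102917014469532)]
```

View pics/w3c.png

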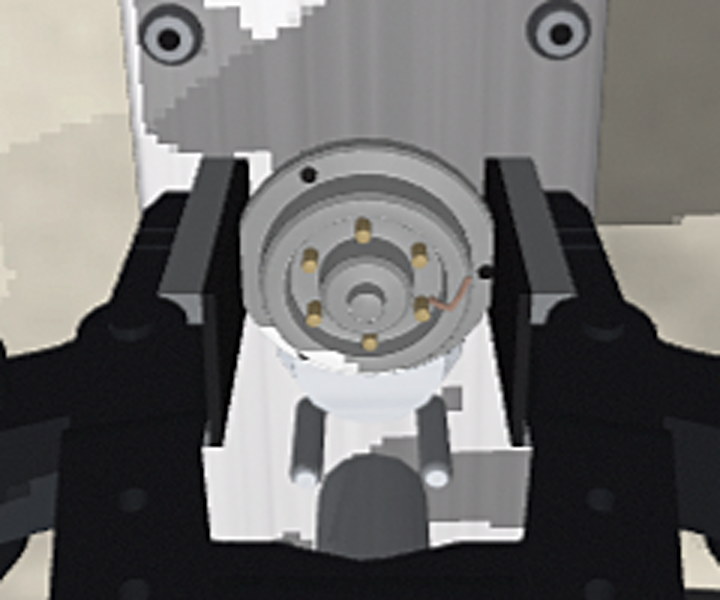

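The part is held flat: near edge at crop (365,140), far edge at (375,372), both matching the predicted flat disc. Adjust x back by 2.5 mm and press down gradually.

```bash
python3 -m handwheel '[{"gripper":20,"tx":-2.5,"ty":0,"tz":6,"yaw":0},{"gripper":20,"tx":0,"ty":0,"tz":8,"yaw":0},{"gripper":20,"tx":0,"ty":0,"tz":3,"yaw":0},{"gripper":20,"tx":0,"ty":0,"tz":0,"yaw":0}]'
python3 -m handwheel '[{"gripper":20,"tx":0,"ty":0,"tz":1,"yaw":0},{"gripper":20,"tx":0,"ty":0,"tz":1.5,"yaw":0},{"gripper":20,"tx":0,"ty":0,"tz":1.5,"yaw":0},{"gripper":20,"tx":0,"ty":0,"tz":0,"yaw":0}]'
```

```text
t: 9.1
tcp_pos: [0.5167, -0.2593, 0.1932]
orientation: [[-1.0, -0.001, -0.001], [-0.001, 1.0, 0.0], [0.001, 0.0, -1.0]]
wrist_force: [-0.1, 0.8, -0.5]
width: 0.413
grasp_force: 20.1
t: 9.6
tcp_pos: [0.5168, -0.2594, 0.1898]
orientation: [[-1.0, -0.001, 0.0], [-0.001, 1.0, -0.0], [-0.0, -0.0, -1.0]]
wrist_force: [-0.8, -0.1, 4.5]
width: 0.416
grasp_force: 20.3
```

```bash
python3 -m handwheel '[{"gripper":20,"tx":0,"ty":0,"tz":1.2,"yaw":0},{"gripper":20,"tx":0,"ty":0,"tz":0,"yaw":0},{"gripper":20,"tx":0,"ty":0,"tz":0,"yaw":0}]'
python3 -m handwheel '[{"gripper":20,"tx":0,"ty":0,"tz":-10,"yaw":0},{"gripper":20,"tx":0,"ty":0,"tz":-20,"yaw":0},{"gripper":20,"tx":0,"ty":0,"tz":0,"yaw":0}]'
python3 - <<'E'
from h import *
o=r.get_obs();im=r.snapshot('wrist')[:,:,::-1];print(o['tcp_pos'])
cv2.imwrite("pics/w4.png",im);cv2.imwrite("pics/w4c.png",cv2.resize(im[200:400,200:440],(720,600),interpolation=2))
W=wrist(o);c=np.array(o['tcp_pos'])+[0,0,-.1601]
for t in(0,15,20,25,30):
    a=np.radians(t);X=np.array([np.cos(a),0,np.sin(a)]);Z=np.array([-np.sin(a),0,np.cos(a)])
    P=lambda x,z:((proj(W,c+x*X+z*Z)-[200,200])*3).round(0)[1]
    print(t,'near top/bot',P(-.019,.002),P(-.019,-.002),'far',P(.019,.002),P(.019,-.002),'hubtop',P(0,.0108))
E
```

```text
t: 9.98
tcp_pos: [0.5169, -0.2593, 0.1887]
orientation: [[-1.0, -0.001, 0.0], [-0.001, 1.0, -0.0], [-0.0, -0.0, -1.0]]
wrist_force: [-0.4, -0.1, 5.1]
width: 0.414
grasp_force: 20.3
t: 10.35
tcp_pos: [0.5172, -0.2596, 0.2207]
orientation: [[-1.0, -0.001, 0.003], [-0.001, 1.0, -0.001], [-0.003, -0.001, -1.0]]
wrist_force: [0.4, -0.5, -0.4]
width: 0.414
grasp_force: 20.1
[ 0.5172494  -0.25959974  0.22070387]
0 near top/bot 137.0 124.0 far 371.0 354.0 hubtop 297.0
15 near top/bot 121.0 116.0 far 387.0 375.0 hubtop 277.0
20 near top/bot 118.0 116.0 far 391.0 381.0 hubtop 270.0
25 near top/bot 116.0 116.0 far 393.0 386.0 hubtop 263.0
30 near top/bot 116.0 118.0 far 395.0 390.0 hubtop 255.0
```

View pics/w4c.png

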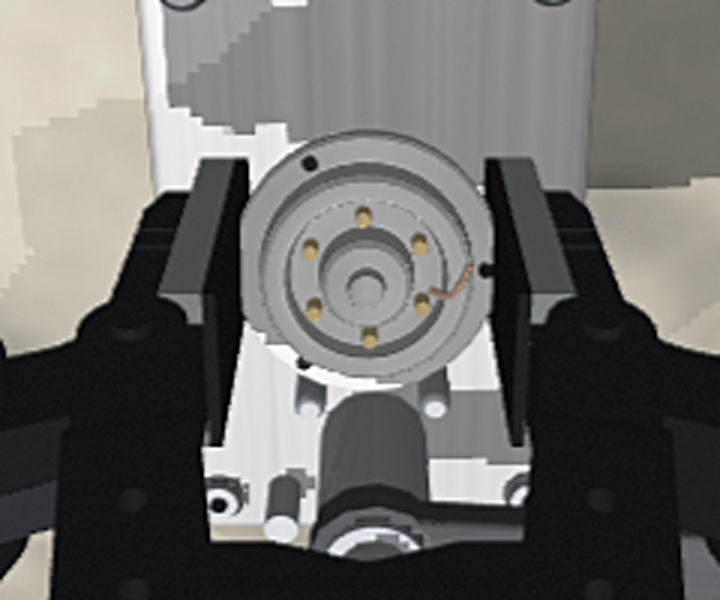

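It pivots (pins' centre moved from row ~285 to ~272 in the crop), but only to about 10°. I'll measure the tilt numerically from the gold pins from here on.

```bash
cat > tilt.py <<'E'
from h import *
# camera in tool coordinates; pins fitted in tool frame
c=r.get_calibration('wrist');M=np.array(c['mount']);CAM=(c,M[:3,:3],M[:3,3])
def pins(im):
    h=cv2.cvtColor(im,cv2.COLOR_BGR2HSV)
    m=cv2.inRange(h,(8,75,70),(32,255,255));m[:240]=0;m[335:]=0;m[:,:293]=0;m[:,350:]=0
    n,l,s,ce=cv2.connectedComponentsWithStats(m)
    k=[i for i in range(1,n) if 4<=s[i,4]<=60]
    return sorted([(*ce[i],int(s[i,4])) for i in k])
PIV=np.array([0,0,.1601])
def model(q,t,phi0,rad,hz,x0=0,y0=0):
    # part in tool frame: part z = -tool z when flat; tilt +t raises -toolx side
    X=np.array([np.cos(t),0,np.sin(t)]);Y=np.array([0,1,0]);Z=np.array([np.sin(t),0,-np.cos(t)])
    a=phi0+np.arange(6)*np.pi/3
    return np.array([proj(CAM,PIV+[x0,y0,0]+rad*np.cos(b)*X+rad*np.sin(b)*Y+hz*Z) for b in a])
def res(pts,P):
    return (pts[:,None]-P[None]) [np.arange(len(pts)),np.argmin(np.linalg.norm(pts[:,None]-P[None],axis=2),1)].ravel()
G=np.array([[p[0]/3+200,p[1]/3+200] for p in [(362,229),(419,253),(422,306),(370,341),(314,313),(310,259)]])
f=least_squares(lambda v:res(G,model(0,0,*v)),[0.05,.0085,.008,0,0])
def tilt(pts):
    q=lambda v:res(pts,model(0,v[0],f.x[0],f.x[1],f.x[2],f.x[3],f.x[4]))
    b=min((least_squares(q,[a]) for a in np.radians([0,15,30])),key=lambda s:s.cost)
    g=min((least_squares(lambda v:res(pts,model(0,v[0],v[1]+f.x[0],f.x[1],f.x[2],v[2]+f.x[3],f.x[4])),[a,0,0]) for a in np.radians([0,15,30])),key=lambda s:s.cost)
    return np.degrees(b.x[0]),(b.cost)**.5,np.degrees(g.x[:2]),g.x[2],g.cost**.5
E
python3 - <<'E'
from tilt import *
np.set_printoptions(precision=4,suppress=True)
print(f.x,f.cost)
for n in('w3','w4'):
    p=pins(cv2.imread(f'pics/{n}.png'));print(np.round([[ (a-200)*3,(b-200)*3,s] for a,b,s in p],0).tolist())
G4=np.array([[p[0]/3+200,p[1]/3+200] for p in [(362,216),(419,242),(422,304),(370,337),(314,309),(311,249)]])
print(tilt(G4))
E
```

```text
[-0.0654  0.0003  0.1258  0.0807 -0.0002] 1.184746961901429
[[309.0, 259.0, 31.0], [313.0, 313.0, 31.0], [362.0, 230.0, 30.0], [368.0, 341.0, 17.0], [418.0, 254.0, 30.0], [424.0, 307.0, 37.0]]
[[309.0, 249.0, 26.0], [313.0, 309.0, 27.0], [362.0, 216.0, 24.0], [368.0, 337.0, 25.0], [418.0, 243.0, 24.0], [421.0, 303.0, 25.0], [440.0, 293.0, 6.0]]
(np.float64(0.01633831637648433), np.float64(2.5795933207453436), array([1.2805, 0.3414]), np.float64(-0.0027962212653362337), np.float64(2.4037196795828053))
```

```bash
sed -i 's|^f=least.*|f=least_squares(lambda v:np.r_[res(G,model(0,0,*v)),(v[2]-.008)/.003,v[3]/.0015,v[4]/.0015],[0.05,.0085,.008,0,0],x_scale=[.1,.001,.001,.001,.001])|' tilt.py
cat > m.py <<'E'
import sys
from tilt import *
np.set_printoptions(precision=4,suppress=True)
if sys.argv[1:]: im=cv2.imread(sys.argv[1])
else:
    o=r.get_obs();print(o['tcp_pos'],o['joints'][6]);im=r.snapshot('wrist')[:,:,::-1];cv2.imwrite('pics/last.png',im)
p=[x for x in pins(im) if x[2]>10];print(len(p),f.x,f.cost,tilt(np.array(p)[:,:2]))
E
python3 m.py pics/w3.png;python3 m.py pics/w4.png
```

```text
6 [-0.0655  0.0086  0.0076  0.0002 -0.0001] 1.2035072941941123 (np.float64(-0.17198962898953885), np.float64(1.266423953231968), array([1.2984, 0.2707]), np.float64(-0.0002508793463986962), np.float64(1.178457296932854))
6 [-0.0655  0.0086  0.0076  0.0002 -0.0001] 1.2035072941941123 (np.float64(8.722806956477887), np.float64(0.8311476742575985), array([10.9624,  0.529 ]), np.float64(-0.0003606824866545123), np.float64(0.6191605386590994))
```

Tilt measures about 9–10°, consistent by both fits. Press deeper.

```bash
python3 -m handwheel '[{"gripper":20,"tx":0,"ty":0,"tz":15,"yaw":0},{"gripper":20,"tx":0,"ty":0,"tz":14,"yaw":0},{"gripper":20,"tx":0,"ty":0,"tz":2.5,"yaw":0},{"gripper":20,"tx":0,"ty":0,"tz":1,"yaw":0},{"gripper":20,"tx":0,"ty":0,"tz":1,"yaw":0},{"gripper":20,"tx":0,"ty":0,"tz":0.5,"yaw":0},{"gripper":20,"tx":0,"ty":0,"tz":0,"yaw":0}]'; python3 m.py
```

```text
t: 11.28
tcp_pos: [0.5165, -0.2592, 0.1847]
orientation: [[-1.0, -0.001, -0.0], [-0.001, 1.0, 0.0], [0.0, 0.0, -1.0]]
wrist_force: [-4.5, 2.8, 2.4]
width: 0.417
grasp_force: 20.4
[ 0.5165 -0.2592  0.1847] 2.2743271669809006
6 [-0.0654  0.0086  0.0076  0.0002 -0.0001] 1.2035546260292989 (np.float64(25.012161335469024), np.float64(0.7961490822836765), array([35.3197,  0.8387]), np.float64(-0.0015750074769576), np.float64(0.48623970237610925))
```

The fits disagree (25° with a fixed pivot, 35° with it free). Lift and look, using the flange holes as well.

```bash
python3 -m handwheel '[{"gripper":20,"tx":0,"ty":0,"tz":-15,"yaw":0},{"gripper":20,"tx":0,"ty":0,"tz":-25,"yaw":0},{"gripper":20,"tx":0,"ty":0,"tz":0,"yaw":0}]'; python3 m.py; python3 -c "
import cv2
a=cv2.imread('pics/w3.png')[230:345,270:370];b=cv2.imread('pics/last.png')[230:345,270:370]
cv2.imwrite('pics/w5.png',b if 0 else cv2.imread('pics/last.png'))
import numpy as np
cv2.imwrite('pics/cmp.png',np.hstack([cv2.resize(x,(400,460),interpolation=2) for x in(a,b)]))"
```

```text
t: 11.7
tcp_pos: [0.5176, -0.2599, 0.2271]
orientation: [[-1.0, -0.001, 0.004], [-0.001, 1.0, -0.002], [-0.004, -0.002, -1.0]]
wrist_force: [-0.7, -0.1, -0.6]
width: 0.411
grasp_force: 20.1
[ 0.5176 -0.2599  0.2271] 2.2425291808142522
6 [-0.0655  0.0086  0.0076  0.0002 -0.0001] 1.2034565674600681 (np.float64(19.920531380940446), np.float64(1.0193948263079036), array([24.5448,  0.8619]), np.float64(-0.0007128977515415136), np.float64(0.7672772958581767))
```

View pics/cmp.png

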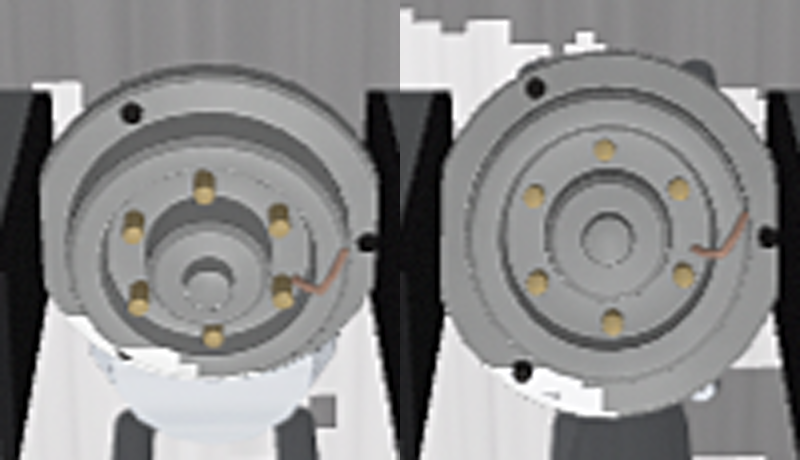

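The right panel (after pressing) shows the pins almost end-on, holes at (135,88), (367,237), (122,371) and hub hole (208,240), so the tilt is near the camera's 32.7° line of sight but a bit less. I'll do a joint fit with holes and hub.

```bash
cat > j.py <<'E'
from tilt import *
np.set_printoptions(precision=4,suppress=True)
nat=lambda L,ox=0:np.array([((x-ox)/4+270,y/4+230) for x,y in L])
A=nat([(204,180),(279,213),(283,285),(213,331),(139,292),(132,227)])  # pin tops flat
B=nat([(204,150),(279,188),(283,275),(213,322),(137,281),(135,196)])
HA=nat([(131,113),(367,243)]);HB=nat([(135,88),(367,237),(122,371)])
UA=nat([(208,288)]);UB=nat([(208,240)])
def P(t,pts,dx,dz,y0):
    X=np.array([np.cos(t),0,np.sin(t)]);Y=np.array([0,1,0]);Z=np.array([np.sin(t),0,-np.cos(t)])
    return np.array([proj(CAM,[dx,y0,.1601+dz]+p[0]*X+p[1]*Y+p[2]*Z) for p in pts])
def parts(v):
    phi,rp,hp,rh,a1,a2,a3,hh,hu=v[:9]
    # image order: up in image = +tool x ; columns grow with +tool y
    pin=[(rp*np.cos(phi+k*np.pi/3),rp*np.sin(phi+k*np.pi/3),hp) for k in range(6)]
    hol=[(rh*np.cos(a),rh*np.sin(a),hh) for a in(a1,a2,a3)]
    return pin,hol,[(0,0,hu)]
def F(v):
    pin,hol,hub=parts(v);t,dx,dz,sx,sz,y0=v[9:]
    return np.r_[(P(0,pin,dx,dz,y0)-A).ravel(),(P(t,pin,dx+sx,dz+sz,y0)-B).ravel(),
     (P(0,hol[:2],dx,dz,y0)-HA).ravel(),(P(t,hol,dx+sx,dz+sz,y0)-HB).ravel(),(P(0,hub,dx,dz,y0)-UA).ravel(),(P(t,hub,dx+sx,dz+sz,y0)-UB).ravel(),
     dx/.001,dz/.001,sx/.0005,sz/.0005,(hh0:=v[7]-.002)/.001,(v[8]-.0108)/.001,y0/.001]
v0=[0,.0085,.008,.017,.6,1.5,2.6,.002,.0108,.4,0,0,0,0,0]
s=least_squares(F,v0,x_scale=np.array([.1]+[.001]*3+[.1]*3+[.001]*2+[.1]+[.001]*5))
if __name__=='__main__':
    C=np.linalg.pinv(s.jac.T@s.jac);print(s.cost,s.x,'tilt',np.degrees(s.x[9]),'+-',np.degrees(C[9,9]**.5*.6))
    print(np.abs(s.fun[:-7]).max(),s.fun[-7:])
E
python3 j.py
```

```text
2.9278265401516017 [-0.0584  0.0087  0.0053  0.0167 -0.4886  1.6069  3.7038  0.0021  0.0108
  0.4656 -0.0007 -0.0005 -0.0002 -0.0001 -0.0001] tilt 26.679396193871785 +- 1.5159114685880652
1.201843539733261 [-0.7053 -0.4606 -0.3661 -0.1872  0.1067 -0.0146 -0.1162]
```

Joint fit: tilt 26.7° ± 1.5°, with holes exactly 120° apart as a consistency check, which is close to 25°. Raise and move toward the lens, photographing it from two places.

```bash
python3 -m handwheel '[{"gripper":20,"tx":0,"ty":0,"tz":-45,"yaw":0},{"gripper":20,"tx":0,"ty":0,"tz":-45,"yaw":0},{"gripper":20,"tx":0,"ty":0,"tz":-45,"yaw":0},{"gripper":20,"tx":-12,"ty":50,"tz":0,"yaw":0},{"gripper":20,"tx":-12,"ty":50,"tz":0,"yaw":0},{"gripper":20,"tx":-12,"ty":50,"tz":0,"yaw":0},{"gripper":20,"tx":0,"ty":0,"tz":0,"yaw":0},{"gripper":20,"tx":0,"ty":0,"tz":0,"yaw":0}]' 
cat > snap.py <<'E'
import sys
from h import *
n=sys.argv[1];o=r.get_obs();im=r.snapshot('wrist')[:,:,::-1];cv2.imwrite(f'pics/{n}.png',im)
np.savez(n+'.npz',R=o['orientation'],p=o['tcp_pos']);print(o['tcp_pos'],o['joints'].round(3),o['width'])
E
python3 snap.py L1
python3 -m handwheel '[{"gripper":20,"tx":0,"ty":40,"tz":0,"yaw":0},{"gripper":20,"tx":0,"ty":40,"tz":0,"yaw":0},{"gripper":20,"tx":0,"ty":20,"tz":0,"yaw":0},{"gripper":20,"tx":0,"ty":0,"tz":0,"yaw":0},{"gripper":20,"tx":0,"ty":0,"tz":0,"yaw":0}]' 
python3 snap.py L2
python3 -c "
import cv2,numpy as np
from h import *
o=[]
for n in('L1','L2'):
    d=np.load(n+'.npz');u=proj(wrist(dict(orientation=d['R'],tcp_pos=d['p'])),(.554,-.018,.126));print(n,u)
    x,y=[int(v) for v in u];x0=min(max(x-64,0),512);y0=max(y-90,0);print(x0,y0);im=cv2.imread(f'pics/{n}.png')[y0:y0+150,x0:x0+128];o.append(cv2.resize(im,(400,469),interpolation=2))
cv2.imwrite('pics/L.png',np.hstack(o))"
```

```text
t: 12.75
tcp_pos: [0.5525, -0.1096, 0.3594]
orientation: [[-1.0, -0.001, -0.0], [-0.001, 1.0, -0.0], [0.0, -0.0, -1.0]]
wrist_force: [0.6, 0.5, 0.6]
width: 0.415
grasp_force: 20.3
[ 0.55249458 -0.10958686  0.35940748] [-0.336  0.318  0.511  1.929 -0.19   0.941  1.838] 0.4150032739254444
t: 13.42
tcp_pos: [0.5525, -0.0109, 0.3595]
orientation: [[-1.0, 0.001, 0.0], [0.001, 1.0, -0.001], [-0.0, -0.001, -1.0]]
wrist_force: [0.1, -0.6, -0.7]
width: 0.417
grasp_force: 20.3
[ 0.55247357 -0.01089826  0.3595492 ] [-0.494  0.295  0.479  1.951 -0.167  0.934  1.637] 0.4171084647597648
L1 [468.95487147 221.75041358]
404 131
L2 [311.14098417 221.29222672]
247 131
```

View pics/L.png

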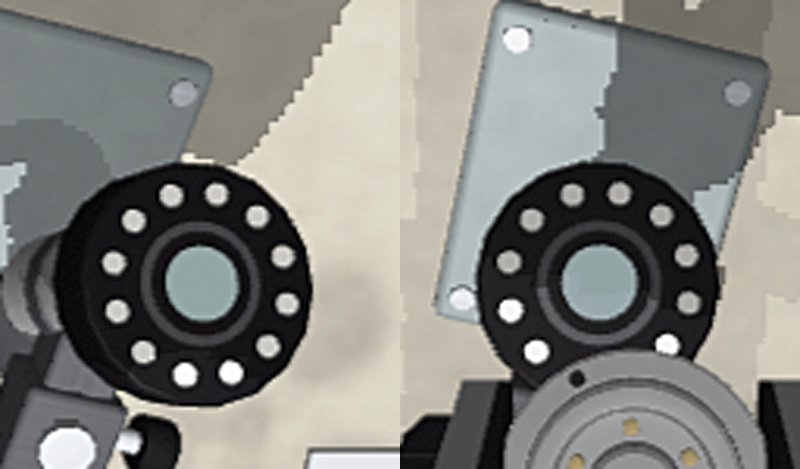

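In both views the lens ring is clear: lens at (202,284) in the left crop, (199,282) in the right, with LEDs around it. Base screws show at right-crop (117,38), (337,92), (61,298). Now fit a 12-LED ring model and the base direction.

```bash
cat > lens.py <<'E'
from h import *
np.set_printoptions(precision=4,suppress=True)
cam=lambda n:(lambda d:wrist(dict(orientation=d['R'],tcp_pos=d['p'])))(np.load(n+'.npz'))
k=lambda L,x:np.array(L)/3.125+[x,131]
A=k([(171,195),(216,194),(257,216),(282,256),(287,303),(268,346),(231,372),(185,375),(144,352),(116,311),(113,263),(133,220)],404)
B=k([(172,195),(219,193),(261,215),(287,255),(288,302),(266,345),(137,351),(111,310),(108,262),(131,219)],247)
ib=[0,1,2,3,4,5,8,9,10,11]
W1,W2=cam('L1'),cam('L2')
la,lb=k([(202,284)],404)[0],k([(199,282)],247)[0]
print('lens tri',tri((W1,la),(W2,lb)),tri((fixed('top'),(240.6,186)),(fixed('scene'),(339,235.4)),(W1,la),(W2,lb)))
def F(v,full=0):
    c=v[:3];z=np.array([-np.sin(v[3])*np.cos(v[4]),-np.sin(v[3])*np.sin(v[4]),np.cos(v[3])]) # camera x at angle v4
    x=np.array([np.cos(v[4]),np.sin(v[4]),0]);y=np.cross(z,x);y/=np.linalg.norm(y);x=np.cross(y,z)
    if full:return c,x,y,z
    L=[c+v[7]*z+v[5]*(np.cos(v[6]-i*np.pi/6*s)*x+np.sin(v[6]-i*np.pi/6*s)*y) for i in range(12)]
    return np.r_[[proj(W1,p)-a for p,a in zip(L,A)],[proj(W2,L[i])-b for i,b in zip(ib,B)]].ravel()
best=None
for s in(1,-1):
  for ph in np.arange(0,6.3,1):
    q=least_squares(lambda v:np.r_[F(v),v[7]/1e-4],[.554,-.018,.126,.436,-.25,.018,ph,0])
    if best is None or q.cost<best[0].cost:best=(q,s)
q,s=best;C=np.linalg.pinv(q.jac.T@q.jac)
print(q.cost,q.x,'lean',np.degrees(q.x[3]),'az',np.degrees(q.x[4]),'sd',np.degrees(np.sqrt(np.diag(C))[3:5])*.5)
S=[atz(W2,u,.01) for u in k([(117,38),(337,92),(61,298)],247)]
d=S[1]-S[0];e=S[2]-S[0];print('base az',np.degrees(np.arctan2(-d[0],d[1])),np.degrees(np.arctan2(e[1],e[0])),np.linalg.norm(d),np.linalg.norm(e))
E
python3 lens.py
```

```text
lens tri (array([ 0.5539, -0.0183,  0.1262]), [np.float64(0.1), np.float64(0.1)]) (array([ 0.5536, -0.0184,  0.1275]), [np.float64(1.1), np.float64(0.8), np.float64(0.5), np.float64(0.3)])
0.44924121611057 [ 0.5542 -0.0183  0.1255  2.7041 -3.3803  0.0185  5.7591  0.    ] lean 154.93451574776995 az -193.6757096863622 sd [0.8995 2.1531]
base az -13.946498056176388 -13.999106677501814 0.0666834701353909 0.08504491477677129
```

The lens is at (0.554,-0.018,0.1255), lean 25.1°, azimuth -13.9° (ring) and -14.0° (base), matching the text. Target TCP is (0.5235,-0.0107,0.350) with yaw +14°.

```bash
python3 -m handwheel '[{"gripper":20,"tx":15,"ty":0,"tz":0,"yaw":0},{"gripper":20,"tx":14,"ty":0,"tz":5,"yaw":0},{"gripper":20,"tx":0,"ty":0,"tz":4.5,"yaw":7},{"gripper":20,"tx":0,"ty":0,"tz":0,"yaw":7},{"gripper":20,"tx":0,"ty":0,"tz":0,"yaw":0},{"gripper":20,"tx":0,"ty":0,"tz":0,"yaw":0},{"gripper":20,"tx":0,"ty":0,"tz":0,"yaw":0}]'
cat > chk.py <<'E'
from j import *
o=r.get_obs();R=np.array(o['orientation']);p=np.array(o['tcp_pos']);im=r.snapshot('wrist')[:,:,::-1];cv2.imwrite('pics/fin.png',im)
im2=[x for x in pins(im) if x[2]>10];B2=np.array(im2)[:,:2]
pin,_,_=parts(s.x);dx,dz,sx,sz,y0=s.x[10:];
f2=least_squares(lambda v:np.r_[res(B2,P(v[0],pin,dx+sx+v[1],dz+sz,y0)),v[1]/.0005],[s.x[9],0],x_scale=[.1,.001]);print('tilt now',len(B2),np.degrees(f2.x[0]),f2.cost)
t=s.x[9];Z=np.array([np.sin(t),0,-np.cos(t)]);u=p+R@(np.array([dx+sx,y0,.1601+dz+sz])-.0022*Z);Zw=R@Z
az=np.radians(-13.97);l=np.array([.554,-.0183,.1253]);z=np.array([-np.sin(np.radians(25))*np.cos(az),-np.sin(np.radians(25))*np.sin(az),np.cos(np.radians(25))])
e=u-l;w=e@z;print('tcp',p,'dist',w,'lateral(world)',e-w*z,'angle',np.degrees(np.arccos(Zw@z)),'tool corr mm',1e3*R.T@(l+.07*z-u))
E
python3 chk.py
```

```text
t: 14.35
tcp_pos: [0.5234, -0.0093, 0.35]
orientation: [[-0.971, 0.24, 0.0], [0.24, 0.971, 0.0], [-0.0, 0.0, -1.0]]
wrist_force: [0.0, -0.2, -0.6]
width: 0.416
grasp_force: 20.3
tilt now 6 26.575263999053888 0.8184885762170404
tcp [ 0.5234 -0.0093  0.35  ] dist 0.06998364784460485 lateral(world) [-0.0001  0.0012 -0.0002] angle 1.6743611539252694 tool corr mm [-0.3643 -1.1889 -0.189 ]
```

```bash
python3 -m handwheel '[{"gripper":20,"tx":-0.4,"ty":-1.2,"tz":0,"yaw":0},{"gripper":20,"tx":0,"ty":0,"tz":0,"yaw":0},{"gripper":20,"tx":0,"ty":0,"tz":0,"yaw":0},{"gripper":20,"tx":0,"ty":0,"tz":0,"yaw":0}]'
python3 chk.py
python3 -c "
from h import *
s=r.snapshot('scene')[:,:,::-1];f=cv2.imread('pics/fin.png')
cv2.imwrite('pics/end.png',np.hstack([cv2.resize(s[130:290,250:410],(400,400),interpolation=2),cv2.resize(f[200:360,240:400],(400,400),interpolation=2)]))"
```

```text
t: 14.9
tcp_pos: [0.5236, -0.0105, 0.35]
orientation: [[-0.97, 0.241, -0.0], [0.241, 0.97, -0.0], [0.0, -0.0, -1.0]]
wrist_force: [-1.0, 0.4, -0.2]
width: 0.41
grasp_force: 20.3
tilt now 6 26.575203237788326 0.8184933412857497
tcp [ 0.5236 -0.0105  0.35  ] dist 0.06973658185344114 lateral(world) [0.0001 0.     0.    ] angle 1.6694690502286664 tool corr mm [ 0.1551 -0.0495 -0.2183]
```

View pics/end.png

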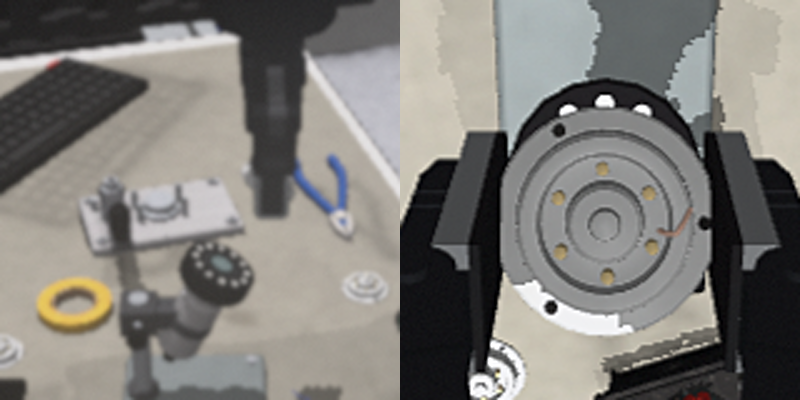

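The nest is empty, the strap is aside, and the part is centred over the lens ring, hub hole at right-panel (605,224). Spares, tape and pliers look undisturbed. Handing in.

```bash
python3 -c "
from rig import r
print(r.finish_job())"
```

```text
the job is handed in; nothing more can be done
None
```

The job is handed in, result not reported: the strap is swung about a quarter turn aside, and the sensor body is held still about 70 mm from the lens, within 1 mm of its axis and about 1.7° (± 1.5°) off square by my measurement. I pivoted it in the grip against the nest dowels to get the 25° tilt.

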